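Set the seasoning stand beside the hob

ROBOT

A 6-joint arm with a two-finger parallel gripper is mounted at the origin on the work surface. World frame = base frame: x ahead of the robot, y to its left, z up, the work surface at z = 0. Lengths are in m, angles in rad, forces in N, time in s.
With the tool pointing down it reaches from about 0.275 to 0.75 m from the base axis. Payload 10.2 kg.
Tool frame: the origin (TCP) lies at the very end of the fingers, on their centre line; the grasp point (between the pads) lies behind it (arm.tcp_to_grasp is the z of the grasp point in the tool frame, in m); z points along the fingers, y is the direction in which the jaws open and shut (so a half turn about z gives the same grasp; the last joint's range is limited). The gripper opens to 88 mm and grips with 3 to 60 N. Pads are 18 mm wide; open, the fingers measure 123 mm over their backs; the gripper's body (75 mm by 187 mm) begins 45 mm behind the grasp point.
Start: joints at [-1.556, 0.313, 1.498, -0, 1.331, -0.223], TCP at [0.124, -0.51, 0.239] pointing down, gripper open.
Joint ranges: [-2.94, 2.94], [-0.97, 2.17], [0.19, 2.56], [-1.23, 4.37], [0.02, 3.11], [-2.88, 2.88]. Speed limits (rad/s): [2.39, 2.39, 3.01, 3.14, 3.14, 3.14].

INTERFACE

Orientations are given as a unit quaternion [x, y, z, w].
In Python, from rig import readout, viewer, arm gives the robot as it stands.
- The arm moves only by the tool arm_command, never from a script. Its argument "increments" is text: rows parted by semicolons, each of 6 numbers parted by spaces: the shift along the tool's x, y, z in cm, then the turn, a rotation vector about the tool's x, y, z in rad. A call has 1 to 12 rows; each row shifts and turns the commanded pose from where the row before left it, along the tool's axes as they then stand; what a row does not reach is not made up. A row lasts 1/8 s, in which the tool goes at most 62.5 mm and 10.7 degrees, less where a joint would pass 70% of its speed; a pose out of reach is approached as far as the arm can. A call with a gripper value outside its range is refused whole. "claw" is the closure, from -1 (fully open) to 1 (shut), so that 0 is half open, set as the call begins (left out, the last holds). The fingers move at their own pace and stop on an object; "newtons" is the grip in N (left out, the last holds). Time passes only in rows, so rows that do not move let the fingers close. It gives the time, the measured TCP pose, the force and the opening at its end, in the units of the state.
- readout.observe(): the state, without advancing time (a new reading comes with each control period).
- viewer.read_camera(name): name is "side" or "top"; returns a dict with "frame" (400x640x3 uint8, blue, green, red), "range_z" (400x640 float32, m along the optical axis (not along the pixel's ray), 0 where there is no reading), "K" (3x3 intrinsics, pixels), "R" (3x3) and "t" (3): a world point X has camera coordinates R X + t. Camera axes: x right, y down, z forward; pixel columns grow to the right and rows downward; lengths in m; the calibration is good to about 2 mm. A picture is of the moment at which its call begins.
- arm.finish_job(): hands the job in, once; it reports no verdict.
The state is a dict: "t": time; "joints": joint angles; "joint_velocities": joint speeds; "joint_torque": joint torques, N m; "eef_pos": TCP position; "ee_rot": TCP orientation; "ft_force": force on the tool from outside, world axes, zero at the start; "moment": the same for the moment, N m; "opening": finger opening in m.
Only numpy, scipy, OpenCV 4.12 (cv2) and the standard library are available. Lean on these libraries where they do the work, as an engineer would, in place of code of your own. Each camera call takes 0.05 s, during which the arm holds its last target. There are 200 camera calls.

TASK

Set up the wooden three-well seasoning stand for service: stand the tall squeeze bottle upright in the end well nearer the induction hob, the steel shaker upright in the end well farther from the hob, and the white jar upright in the middle well between them with its knobbed lid seated on it. Everything must stand flat on the bottom of its well, and the blue cup and the squat tin must stay where they are.

Things in the scene. Friction and masses are not known exactly. Their poses are not given: they have to be found in the camera images.
- bottle_mid (a point): tall white plastic squeeze bottle with a narrow grey nozzle, upright, loose; 150 mm high, round body 52 mm in diameter up to 105 mm, then a shoulder, a 34 mm cap and the nozzle. The point is on its axis half-way up, 75 mm above its foot; z is up along the bottle. About 160 g.
- shaker_mid (a point): steel shaker with a domed top, upright, loose; 90 mm high, 48 mm in diameter, with a dark collar 51 mm in diameter from 64 to 76 mm above its foot. The point is on its axis half-way up, 45 mm above its foot; z is up. About 140 g.
- jar_mid (a point): open empty white ceramic jar, upright, loose; 60 mm high, 62 mm in outer diameter, wall 4 mm, mouth 54 mm in diameter. The point is on its axis half-way up, 30 mm above its foot; z is up. About 220 g.
- lid_knob (a point): the jar's lid, loose, lying knob up: white disc 68 mm in diameter and 6 mm thick, under it a plug 47 mm in diameter and 7 mm deep (it stands on the plug), on top an upright round wooden knob 20 mm in diameter and 21 mm high. The point is on the axis, half-way up the knob, 23 mm above the underside of the plug and 16 mm above the underside of the disc; z is up. Seated on the jar, with the disc lying on the rim, this point is 46 mm above the jar's centre point. About 80 g.
- stand: fixed wooden stand, a plate 110 mm (its x) by 310 mm (its y) by 16 mm high with three equal round wells in a row along its y, at y = -100, 0 and +100 mm; each well is 78 mm in diameter and 8 mm deep, its floor 8 mm above the work surface. Origin: centre of the underside. It may be turned by up to about 12 degrees either way.
- hob: fixed induction hob, 360 mm (x) by 290 mm (y) by 65 mm high, steel with a black panel, a wide steel pan on it up to 125 mm high whose handle points to +x. It stands to the robot's left (y above 0) or right (y below 0), beyond one end of the stand. Origin: centre of the underside.
- tub: fixed open white plastic tub, 360 mm (x) by 290 mm (y) by 111 mm high, with tongs in it, on the side opposite the hob. Not part of the job. Origin: centre of the underside.
- mug_mid (a point): blue ceramic cup without a handle, 72 mm in diameter at the rim, 85 mm high, loose, beside one end of the stand (a small steel bowl, 84 mm wide and 35 mm high, stands beside the other end). Leave it where it is. The point is on its axis half-way up.
- tin_mid (a point): squat closed plain steel tin, 60 mm in diameter, 50 mm high, flat top without a knob, loose, standing among the things to be moved. Leave it where it is. The point is on its axis half-way up.

How it is judged:
By the outcome, as a careful person would: the job done as asked, in the order asked, and still so for the second after the job is handed in, with the robot touching nothing.
It also fails if it takes over 118 s, if anything falls off the work surface, if the arm or the gripper's body presses on something with over 40 N, if the wrist force passes 120 N, or if a joint passes its speed limit or range.

## Working session

There is one attempt and no reset: what is moved stays moved. The work goes in short steps, Python scripts to look and compute and a tool call to move; the robot and the scene stay as the last step left them, time stands still between calls to the robot, and variables do not carry over. Pictures are saved under pics/ and viewed, about 12 in all and at most 16, crops included, and the job is handed in when it is done.

Besides the shell and the picture viewer there is one more tool, called after "Emit:" by a JSON object that holds its "op" and its "data", one argument or row to a line. arm_command: Moves the arm, as the interface text tells. Its arguments: {"type":"object","properties":{"increments":{"type":"string"},"claw":{"type":"number"},"newtons":{"type":"number"}},"required":["increments"]}

```bash
ls; mkdir -p pics; python3 - <<'E'
from rig import readout, viewer, arm
import cv2,numpy as np
print(readout.observe(), arm.tcp_to_grasp)
for n in("side","top"):
    d=viewer.read_camera(n); cv2.imwrite(f"pics/{n}0.png",d["frame"]); np.savez(f"{n}0.npz",**d)
    print(n,d["K"],d["R"],d["t"], -d["R"].T@d["t"])
E
```

```text
pics
{'t': 0.0, 'joints': array([-1.55638779e+00,  3.13441041e-01,  1.49839433e+00, -6.84408568e-06,
        1.33094524e+00, -2.23379732e-01]), 'joint_velocities': array([-1.30796529e-04, -2.17676779e-04, -7.85817546e-04, -7.64457210e-04,
        4.48285327e-05,  4.81039714e-04]), 'joint_torque': array([ 9.24828528e-04, -4.02209151e+01, -2.52268177e+01,  6.94706943e-02,
        3.52771953e-02, -1.19237116e-04]), 'eef_pos': array([ 0.12365933, -0.51000321,  0.23818173]), 'ee_rot': array([ 9.92940143e-01,  1.18615007e-01,  5.86443755e-05, -5.91090652e-04]), 'ft_force': array([1.12751746, 0.22075196, 0.4811482 ]), 'moment': array([ 0.00119884,  0.0094405 , -0.05647805]), 'opening': 0.08817248776045715} -0.0187
side [[385.53643974   0.         330.27633486]
 [  0.         385.53643974 208.27447279]
 [  0.           0.           1.        ]] [[-0.99797083 -0.06278689  0.01058416]
 [-0.04831777  0.63851043 -0.76809493]
 [ 0.0414682  -0.76704774 -0.64024851]] [0.51014383 0.10623466 1.17912006] [0.46534571 0.86863979 0.83112871]
top [[491.45706445   0.         316.61073835]
 [  0.         491.45706445 197.76589915]
 [  0.           0.           1.        ]] [[ 0.01439383 -0.99985019  0.00961323]
 [-0.99166402 -0.01550583 -0.12791418]
 [ 0.12804407 -0.00769192 -0.99173865]] [-0.00492105  0.53680555  1.76258362] [0.3067132  0.01696095 1.81673465]
```

View pics/top0.png

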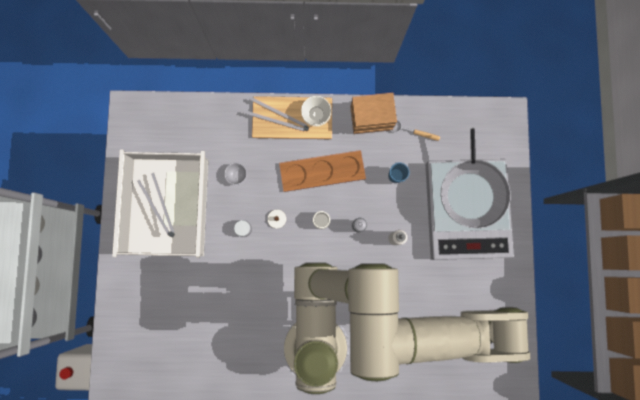

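View pics/side0.png

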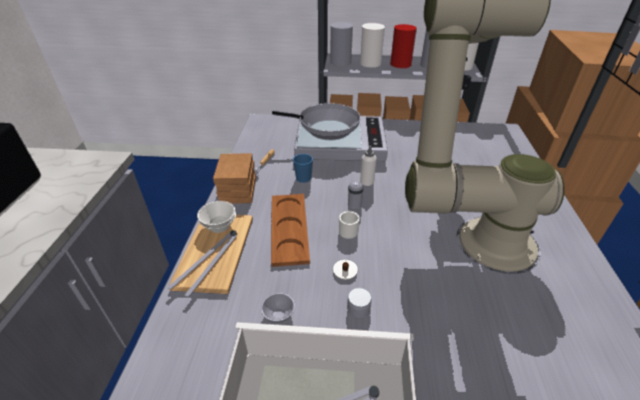

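The top view has +y to the left. The stand is at about (322,171), bottle (400,238), shaker (360,225), jar (321,220), lid (277,219), tin (242,229), cup (399,173) and hob on the right (y<0). The side view shows the same layout. Next I'll measure.

```bash
cat > h.py <<'E'
import numpy as np,cv2
from rig import readout,viewer,arm
def world(d):
    z=d["range_z"].astype(float);v,u=np.indices(z.shape)
    c=np.stack([u,v,np.ones_like(u)],-1)@np.linalg.inv(d["K"]).T*z[...,None]
    X=(c-d["t"])@d["R"]; X[z<=0]=np.nan
    return X
def proj(d,P):
    c=d["K"]@(d["R"]@np.asarray(P,float)+d["t"]); return c[:2]/c[2]
def ray(d,u,v,h):
    r=d["R"].T@(np.linalg.inv(d["K"])@[u,v,1]); o=-d["R"].T@d["t"]
    return o+r*(h-o[2])/r[2]
def comps(d,zmin,box,amin=20):
    X=world(d); m=(X[...,2]>zmin)&(X[...,0]>box[0])&(X[...,0]<box[1])&(X[...,1]>box[2])&(X[...,1]<box[3])
    n,l,s,c=cv2.connectedComponentsWithStats(m.astype(np.uint8))
    for i in range(1,n):
        if s[i,4]>=amin: yield X[l==i],s[i],c[i],(l==i)
E
python3 - <<'E'
from h import *
for n in("top","side"):
    d=dict(np.load(n+"0.npz"))
    print(n)
    for P,s,c,m in comps(d,.02 ,(.25,.72,-.28,.3)):
        top=P[P[:,2]>np.percentile(P[:,2],95)-.008]; h=np.percentile(P[:,2],97)
        print(s,c.round(1),"h %.3f"%P[:,2].max(),"min",P.min(0).round(3),"max",P.max(0).round(3),"topmid",((top.min(0)+top.max(0))/2).round(3))
    f=d["frame"];X=world(d);hsv=cv2.cvtColor(f,cv2.COLOR_BGR2HSV)
    m=(hsv[...,0]<20)&(hsv[...,1]>90)&(X[...,0]>.45)&(X[...,0]<.72)&(X[...,1]>-.2)&(X[...,1]<.2)&(X[...,2]<.03)&(X[...,2]>0)
    k,l,s,c=cv2.connectedComponentsWithStats(m.astype(np.uint8)); i=1+s[1:,4].argmax()
    print("stand",s[i])
    P=X[l==i]; Q=P[P[:,2]>.0125]
    r=cv2.minAreaRect((Q[:,:2]*1000).astype(np.float32)); print("rect",r,np.median(Q[:,2]))
    W=P[(P[:,2]<.0115)]
    # wells: floor points clustered along long axis
    b=cv2.boxPoints(r);e=[b[1]-b[0],b[2]-b[1]];e=max(e,key=np.linalg.norm);e=e/np.linalg.norm(e);
    t=(W[:,:2]*1000-np.array(r[0]))@e
    for k in(-100,0,100):
        w=W[abs(t-k)<45]; print(k,len(w),((w.min(0)+w.max(0))/2).round(4),w.mean(0).round(4))
E
python3 - <<'E'
import cv2
for n,(x,y,w,h) in dict(top=(220,140,220,120),).items():
    cv2.imwrite("pics/crop0.png",cv2.resize(cv2.imread(f"pics/{n}0.png")[y:y+h,x:x+w],None,fx=3.6,fy=3.6,interpolation=2))
E
```

```text
top
[236 163  11  22  74] [241.9 172.6] h 0.042 min [0.583 0.263 0.021] max [0.662 0.3   0.042] topmid [0.622 0.281 0.037]
[388 162   9  20  65] [391.6 173.2] h 0.095 min [ 0.599 -0.28   0.02 ] max [ 0.663 -0.254  0.095] topmid [ 0.632 -0.267  0.09 ]
[313 211  17  18  82] [321. 219.] h 0.070 min [ 0.426 -0.042  0.02 ] max [0.486 0.015 0.07 ] topmid [ 0.457 -0.013  0.065]
[274 216   5   5  23] [276. 218.] h 0.042 min [0.453 0.142 0.021] max [0.468 0.158 0.042] topmid [0.46  0.15  0.036]
[352 217  15  15 173] [358.9 224.5] h 0.098 min [ 0.415 -0.174  0.021] max [ 0.465 -0.124  0.098] topmid [ 0.441 -0.151  0.092]
[234 220  17  17 223] [242.2 228. ] h 0.063 min [0.393 0.242 0.02 ] max [0.451 0.3   0.063] topmid [0.423 0.273 0.056]
[389 230  11  15 116] [394.  237.1] h 0.141 min [ 0.372 -0.28   0.022] max [ 0.419 -0.261  0.141] topmid [ 0.397 -0.275  0.132]
[ 294  262  105   26 2042] [349.4 274.3] h 0.684 min [ 0.25  -0.189  0.194] max [0.305 0.074 0.684] topmid [ 0.272 -0.13   0.677]
stand [ 280  151   86   40 2316]
rect ((641.6690673828125, -15.484695434570312), (108.51058197021484, 30
[... 855 characters left out ...]
 -0.012  0.059]
[342 262   7   8  51] [345.2 265.7] h 0.038 min [0.453 0.142 0.021] max [0.47  0.16  0.038] topmid [0.461 0.151 0.033]
[348 288  24  26 490] [359.1 300.8] h 0.056 min [0.392 0.243 0.02 ] max [0.45  0.3   0.056] topmid [0.422 0.271 0.05 ]
[262 293  33  17 257] [278.2 299.4] h 0.039 min [0.582 0.26  0.02 ] max [0.663 0.3   0.039] topmid [0.623 0.28  0.034]
stand [ 271  194   39   72 2457]
rect ((643.3828125, -16.350601196289062), (108.27284240722656, 316.640380859375), 9.958342552185059) 0.017154939840264487
-100 334 [0.6381 0.078  0.0065] [0.6263 0.0782 0.0091]
0 277 [ 0.6495 -0.0112  0.0059] [ 0.6445 -0.0211  0.0089]
100 216 [ 0.6613 -0.1223  0.0078] [ 0.6607 -0.1202  0.009 ]
```

View pics/crop0.png

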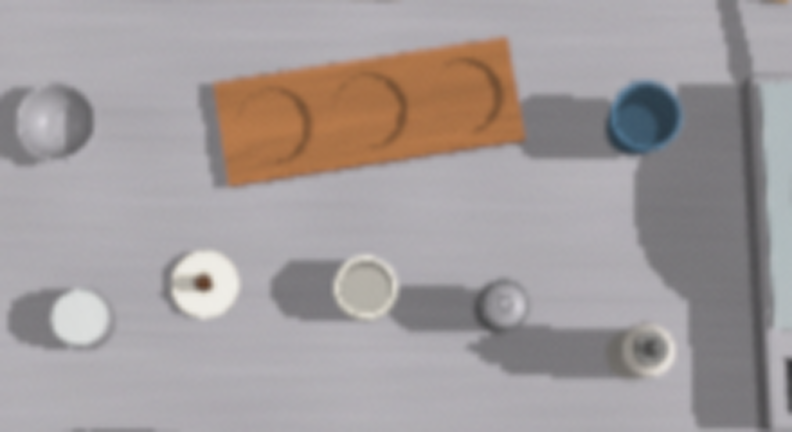

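The crop confirms the well layout and shows the lid with its knob up. My box cut off the bottle and cup, so I'll re-measure those.

```bash
python3 - <<'E'
from h import *
for n in("top","side"):
    d=dict(np.load(n+"0.npz")); print(n)
    for zz,b in((.02,(.35,.43,-.325,-.2)),(.02,(.57,.68,-.33,-.2)),(.02,(.38,.47,.22,.33)),(.08,(.36,.43,-.33,-.2)),(.12,(.36,.43,-.33,-.2))):
        for P,s,c,m in comps(d,zz,b,4):
            print(zz,s,"h %.3f"%P[:,2].max(),"min",P.min(0).round(3),"max",P.max(0).round(3),"mid",((P.min(0)+P.max(0))/2).round(4))
d=dict(np.load("top0.npz"));X=world(d)
print(np.nanmedian(X[205:212,200:230,2]), X[290,560])
g=cv2.cvtColor(d["frame"],cv2.COLOR_BGR2HSV)
w=((g[...,1]<40)&(g[...,2]>195)).astype(np.uint8)
# lid disc by height
m=(X[...,2]>.008)&(abs(X[...,0]-.46)<.06)&(abs(X[...,1]-.15)<.06);P=X[m];print("lid",P.min(0),P.max(0),(P.min(0)+P.max(0))/2)
E
```

```text
top
0.02 [389 230  18  15 220] h 0.159 min [ 0.371 -0.31   0.022] max [ 0.419 -0.261  0.159] mid [ 0.3949 -0.2854  0.0903]
0.02 [388 162  21  21 216] h 0.095 min [ 0.595 -0.324  0.02 ] max [ 0.666 -0.254  0.095] mid [ 0.6306 -0.289   0.0577]
0.02 [234 220  17  17 223] h 0.063 min [0.393 0.242 0.02 ] max [0.451 0.3   0.063] mid [0.4219 0.2708 0.0413]
0.08 [392 230  15  15 180] h 0.159 min [ 0.371 -0.31   0.089] max [ 0.419 -0.261  0.159] mid [ 0.3948 -0.2854  0.1239]
0.12 [396 232  10  10  76] h 0.159 min [ 0.38  -0.303  0.121] max [ 0.411 -0.271  0.159] mid [ 0.3953 -0.287   0.1396]
side
0.02 [360 146  17  37 434] h 0.152 min [ 0.37  -0.299  0.02 ] max [ 0.421 -0.256  0.152] mid [ 0.3953 -0.2778  0.0859]
0.02 [293 154  20  26 426] h 0.092 min [ 0.595 -0.326  0.021] max [ 0.663 -0.251  0.092] mid [ 0.6291 -0.2886  0.0563]
0.02 [348 288  24  27 509] h 0.056 min [0.392 0.243 0.02 ] max [0.45  0.302 0.056] mid [0.4213 0.2727 0.038 ]
0.08 [362 146  15  22 230] h 0.152 min [ 0.37  -0.299  0.081] max [ 0.419 -0.256  0.152] mid [ 0.3944 -0.2778  0.1165]
0.12 [365 146  10  11  70] h 0.152 min [ 0.379 -0.299  0.121] max [ 0.41  -0.269  0.152] mid [ 0.3946 -0.2839  0.1364]
0.0008300378616675724 [ 0.17716657 -1.26932248 -0.75442896]
lid [0.40051906 0.09208054 0.0080293 ] [0.51863959 0.2040334  0.0417738 ] [0.45957933 0.14805697 0.02490155]
```

Emit:
{"op": "arm_command", "data": {
  "increments": "0 0 0 0 0 -0.168; 0 0 0 0 0 -0.168; 0 0 0 0 0 -0.168; 0 0 0 0 0 -0.168; 0 0 0 0 0 -0.168; 0 0 0 0 0 -0.168; 0 0 0 0 0 -0.168; 0 0 0 0 0 -0.168; 0 0 0 0 0 -0.168; 0 0 0 0 0 0",
  "claw": -1,
  "newtons": 20
}}

```text
t: 1.35
eef_pos: [0.1236, -0.5101, 0.2384]
ee_rot: [0.642, 0.767, 0.0, -0.0]
ft_force: [-0.5, -0.3, -0.9]
opening: 0.0879
```

```bash
cat > go.py <<'E'
# usage: go.py x y z [x y z ...] : TCP targets in turn -> tool-frame cm; also tilt/yaw error for tool-y=(cos10,sin10)
import sys
from rig import readout
import numpy as np
from scipy.spatial.transform import Rotation as R
o=readout.observe();r=R.from_quat(o["ee_rot"]);p=o["eef_pos"]
y=np.array([np.cos(np.radians(10)),np.sin(np.radians(10)),0]);z=np.array([0,0,-1.]);T=R.from_matrix(np.stack([np.cross(y,z),y,z],1))
print("t%.1f"%o["t"],p.round(4),"roterr tool rv",(r.inv()*T).as_rotvec().round(4),"F",o["ft_force"].round(1),"op %.4f"%o["opening"],"j",o["joints"].round(2))
for q in np.array(sys.argv[1:],float).reshape(-1,3): print(q,"cm",(T.inv().apply(q-p)*100).round(2)); p=q
E
python3 go.py .395 -.284 .238 .395 -.284 .089
```

```text
t1.4 [ 0.1236 -0.5101  0.2384] roterr tool rv [ 0.0001 -0.0006  0.003 ] F [-0.5 -0.3 -0.9] op 0.0879 j [-1.56  0.31  1.5  -0.    1.33 -1.73]
[ 0.395 -0.284  0.238] cm [17.56 30.65  0.04]
[ 0.395 -0.284  0.089] cm [ 0.   0.  14.9]
```

Emit:
{"op": "arm_command", "data": {
  "increments": "2.2 3.83 0 0 0 0; 2.2 3.83 0 0 0 0; 2.2 3.83 0 0 0 0; 2.2 3.83 0 0 0 0; 2.2 3.83 0 0 0 0; 2.2 3.83 0 0 0 0; 2.2 3.83 0 0 0 0; 2.2 3.83 0 0 0 0; 0 0 0 0 0 0.003; 0 0 0 0 0 0"
}}

```text
t: 2.6
eef_pos: [0.3935, -0.2828, 0.2386]
ee_rot: [0.643, 0.766, -0.0, -0.0]
ft_force: [0.2, 0.8, 0.4]
opening: 0.0882
```

```bash
python3 go.py .395 -.284 .238 .395 -.284 .091
```

```text
t2.6 [ 0.3935 -0.2828  0.2386] roterr tool rv [-0.0004 -0.0001 -0.0006] F [0.2 0.8 0.4] op 0.0882 j [-0.87  0.22  1.61 -0.    1.3  -1.04]
[ 0.395 -0.284  0.238] cm [-0.15  0.13  0.06]
[ 0.395 -0.284  0.091] cm [ 0.   0.  14.7]
```

Emit:
{"op": "arm_command", "data": {
  "increments": "-0.15 0.13 3 0 0 0; 0 0 3 0 0 0; 0 0 3 0 0 0; 0 0 2.5 0 0 0; 0 0 1.6 0 0 0; 0 0 1 0 0 0; 0 0 0.6 0 0 0; 0 0 0 0 0 0; 0 0 0 0 0 0"
}}

```text
t: 3.72
eef_pos: [0.3955, -0.284, 0.0922]
ee_rot: [0.642, 0.766, -0.0, 0.0]
ft_force: [-0.5, 0.7, 0.5]
opening: 0.0882
```

```bash
python3 go.py .395 -.284 .091; python3 - <<'E'
from h import *
a=viewer.read_camera("side")["frame"][90:240,290:490]
cv2.imwrite("pics/g1.png",cv2.resize(a,None,fx=3,fy=3,interpolation=2))
E
```

```text
t3.7 [ 0.3955 -0.284   0.0922] roterr tool rv [0.0005 0.0008 0.0013] F [-0.5  0.7  0.5] op 0.0882 j [-0.86  0.41  1.79  0.    0.94 -1.04]
[ 0.395 -0.284  0.091] cm [ 0.01 -0.05  0.12]
```

View pics/g1.png

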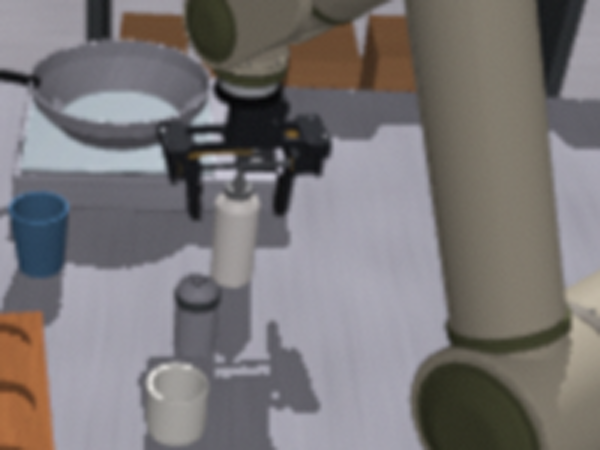

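The fingers straddle the bottle centrally, at crop x 195 and 283 with the bottle at 238, and there is no contact force. I'll close and lift.

Emit:
{"op": "arm_command", "data": {
  "increments": "0 0 0.1 0 0 0; 0 0 0 0 0 0; 0 0 0 0 0 0; 0 0 0 0 0 0; 0 0 0 0 0 0; 0 0 0 0 0 0; 0 0 0 0 0 0; 0 0 0 0 0 0",
  "claw": 1,
  "newtons": 25
}}

```text
t: 4.78
eef_pos: [0.3954, -0.2838, 0.0907]
ee_rot: [0.642, 0.767, -0.0, 0.0]
ft_force: [-0.9, -0.4, 1.1]
opening: 0.0506
```

Emit:
{"op": "arm_command", "data": {
  "increments": "0 0 -1 0 0 0; 0 0 -2 0 0 0; 0 0 -3 0 0 0; 0 0 -3 0 0 0; 0 0 -2 0 0 0; 0 0 -1 0 0 0; 0 0 0 0 0 0"
}}

```text
t: 5.65
eef_pos: [0.3954, -0.2838, 0.211]
ee_rot: [0.642, 0.767, -0.0, 0.0]
ft_force: [-0.6, -0.2, -0.4]
opening: 0.0509
```

```bash
python3 go.py .660 -.1145 .21 .66 -.1145 .102; python3 - <<'E'
from h import *
d=viewer.read_camera("side");a=d["frame"][60:240,290:490]
cv2.imwrite("pics/g2.png",cv2.resize(a,None,fx=3,fy=3,interpolation=2))
E
```

```text
t5.7 [ 0.3954 -0.2838  0.211 ] roterr tool rv [0.0004 0.0005 0.0015] F [-0.6 -0.2 -0.4] op 0.0509 j [-0.86  0.25  1.65  0.    1.24 -1.04]
[ 0.66   -0.1145  0.21  ] cm [12.07 29.    0.1 ]
[ 0.66   -0.1145  0.102 ] cm [ 0.   0.  10.8]
```

View pics/g2.png

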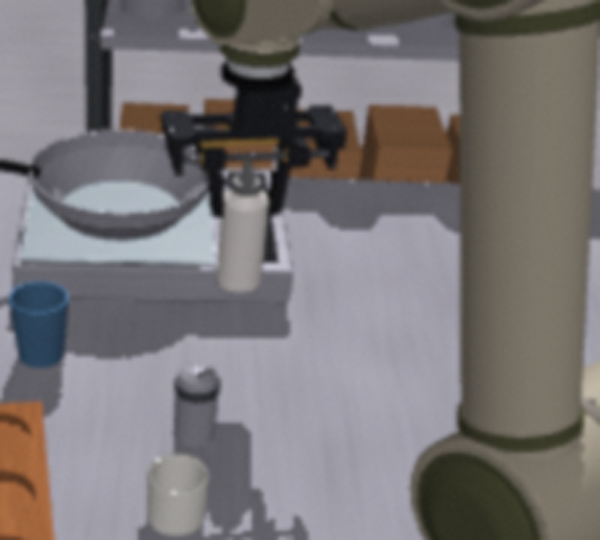

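Emit:
{"op": "arm_command", "data": {
  "increments": "0.8 2 0 0 0 0; 1.61 3.86 0 0 0 0; 1.61 3.86 0 0 0 0; 1.61 3.86 0 0 0 0; 1.61 3.86 0 0 0 0; 1.61 3.86 0 0 0 0; 1.61 3.86 0 0 0 0; 1.61 3.84 0 0 0 0; 0 0 0 0 0 0.0015; 0 0 0 0 0 0; 0 0 0 0 0 0"
}}

```text
t: 7.08
eef_pos: [0.6592, -0.1148, 0.2106]
ee_rot: [0.643, 0.766, -0.0, -0.0]
ft_force: [-0.3, -0.4, -2.8]
opening: 0.0508
```

```bash
python3 go.py .660 -.1145 .21 .66 -.1145 .100; python3 - <<'E'
from h import *
d=viewer.read_camera("side");X=world(d);np.savez("s1.npz",**d)
for lo,hi in((.13,.18),(.18,.215)):
    m=(X[...,2]>lo)&(X[...,2]<hi)&(X[...,0]>.58)&(X[...,0]<.74)&(X[...,1]>-.19)&(X[...,1]<-.05)
    P=X[m];print(P.min(0),P.max(0))
b=d["frame"][90:270,230:430];cv2.imwrite("pics/g3.png",cv2.resize(b,None,fx=3,fy=3,interpolation=2))
E
```

```text
t7.1 [ 0.6592 -0.1148  0.2106] roterr tool rv [-0.0005 -0.0001 -0.0011] F [-0.3 -0.4 -2.8] op 0.0508 j [-0.35  0.66  1.04 -0.    1.44 -0.52]
[ 0.66   -0.1145  0.21  ] cm [0.02 0.09 0.06]
[ 0.66   -0.1145  0.1   ] cm [ 0.  0. 11.]
[ 0.63265709 -0.1218987   0.13005341] [ 0.68488108 -0.08850033  0.1796062 ]
[ 0.62301297 -0.12164335  0.18007888] [ 0.68833222 -0.0901436   0.2147762 ]
```

View pics/g3.png

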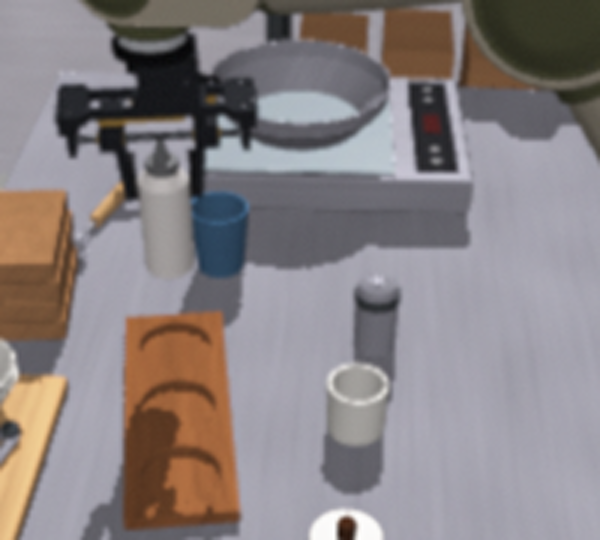

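The bottle hangs upright over the hob-end well, with its centre measured at x≈0.659. I'll lower it.

Emit:
{"op": "arm_command", "data": {
  "increments": "0.02 0.09 2 0 0 0; 0 0 3 0 0 0; 0 0 3 0 0 0; 0 0 1.5 0 0 0; 0 0 0.8 0 0 0; 0 0 0.3 0 0 0; 0 0 0.2 0 0 0; 0 0 0.2 0 0 0; 0 0 0.1 0 0 0; 0 0 0 0 0 0; 0 0 0 0 0 0"
}}

```text
t: 8.5
eef_pos: [0.6606, -0.1138, 0.0998]
ee_rot: [0.643, 0.766, 0.0, 0.0]
ft_force: [-0.6, -0.0, -2.2]
opening: 0.0507
```

Emit:
{"op": "arm_command", "data": {
  "increments": "0 0 0.1 0 0 0; 0 0 0 0 0 0; 0 0 0.05 0 0 0; 0 0 0 0 0 0; 0 0 0 0 0 0"
}}

```text
t: 9.12
eef_pos: [0.6607, -0.1139, 0.0987]
ee_rot: [0.643, 0.766, 0.0, 0.0]
ft_force: [-1.8, -0.6, 5.2]
opening: 0.051
```

Contact at the expected height. Release and go up.

Emit:
{"op": "arm_command", "data": {
  "increments": "0 0 0 0 0 0; 0 0 0 0 0 0; 0 0 0 0 0 0; 0 0 0 0 0 0; 0 0 0 0 0 0; 0 0 0 0 0 0; 0 0 -1 0 0 0; 0 0 -2.5 0 0 0; 0 0 -4 0 0 0; 0 0 -4 0 0 0; 0 0 -2 0 0 0; 0 0 0 0 0 0",
  "claw": -1
}}

```text
t: 10.62
eef_pos: [0.6611, -0.1139, 0.2353]
ee_rot: [0.643, 0.766, 0.001, 0.002]
ft_force: [-0.5, -0.8, 0.2]
opening: 0.088
```

```bash
python3 go.py .44 -.149 .235 .44 -.149 .025; python3 - <<'E'
from h import *
d=viewer.read_camera("side");X=world(d)
for lo,hi in((.03,.1),(.12,.16)):
    m=(X[...,2]>lo)&(X[...,2]<hi)&(X[...,0]>.58)&(X[...,0]<.74)&(X[...,1]>-.19)&(X[...,1]<-.05)
    P=X[m];print(P.min(0),P.max(0),(P.min(0)+P.max(0))/2)
E
```

```text
t10.6 [ 0.6611 -0.1139  0.2353] roterr tool rv [ 0.0032  0.0018 -0.    ] F [-0.5 -0.8  0.2] op 0.0880 j [-0.34  0.65  0.99  0.    1.5  -0.52]
[ 0.44  -0.149  0.235] cm [  0.38 -22.38   0.03]
[ 0.44  -0.149  0.025] cm [ 0.  0. 21.]
[ 0.63433666 -0.12197143  0.03000059] [ 0.68554922 -0.08832643  0.09975498] [ 0.65994294 -0.10514893  0.06487779]
[ 0.64005554 -0.13215137  0.12012767] [ 0.67879154 -0.09475366  0.15870616] [ 0.65942354 -0.11345252  0.13941692]
```

Emit:
{"op": "arm_command", "data": {
  "increments": "0 -2 0 0 0 0; 0.05 -4 0 0 0 0; 0.1 -4 0 0 0 0; 0.1 -4 0 0 0 0; 0.1 -4 0 0 0 0; 0.03 -3 0 0 0 0; 0 -1.38 0 0 0 0; 0 0 0 0.003 0.002 0; 0 0 4 0 0 0; 0 0 4 0 0 0; 0 0 0 0 0 0; 0 0 0 0 0 0"
}}

```text
t: 12.18
eef_pos: [0.4403, -0.1491, 0.1544]
ee_rot: [0.643, 0.766, -0.0, -0.001]
ft_force: [0.6, 0.4, -0.5]
opening: 0.0883
```

```bash
python3 go.py .44 -.149 .155 .44 -.149 .051
```

```text
t12.2 [ 0.4403 -0.1491  0.1544] roterr tool rv [-0.0018 -0.001   0.0003] F [ 0.6  0.4 -0.5] op 0.0883 j [-0.58  0.27  1.79 -0.    1.08 -0.75]
[ 0.44  -0.149  0.155] cm [ 0.01 -0.03 -0.06]
[ 0.44  -0.149  0.051] cm [ 0.   0.  10.4]
```

Emit:
{"op": "arm_command", "data": {
  "increments": "0 0 3 0 0 0; 0 0 3 0 0 0; 0 0 2.5 0 0 0; 0 0 1.3 0 0 0; 0 0 0.5 0 0 0; 0 0 0 0 0 0; 0 0 0 0 0 0"
}}

```text
t: 13.05
eef_pos: [0.4394, -0.1489, 0.051]
ee_rot: [0.643, 0.766, -0.0, -0.001]
ft_force: [0.2, 0.2, -0.9]
opening: 0.088
```

Emit:
{"op": "arm_command", "data": {
  "increments": "0 0 0 0 0 0; 0 0 0 0 0 0; 0 0 0 0 0 0; 0 0 0 0 0 0; 0 0 0 0 0 0; 0 0 0 0 0 0; 0 0 0 0 0 0; 0 0 0 0 0 0",
  "claw": 1,
  "newtons": 25
}}

```text
t: 14.05
eef_pos: [0.4389, -0.1486, 0.0502]
ee_rot: [0.643, 0.766, -0.001, -0.002]
ft_force: [-0.5, -0.5, 1.0]
opening: 0.0493
```

Emit:
{"op": "arm_command", "data": {
  "increments": "0 0 -1 0 0 0; 0 0 -2 0 0 0; 0 0 -3 0 0 0; 0 0 -3 0 0 0; 0 0 -2 0 0 0; 0 0 -1 0 0 0; 0 0 0 0 0 0"
}}

```text
t: 14.92
eef_pos: [0.4394, -0.1488, 0.1705]
ee_rot: [0.643, 0.766, -0.0, -0.001]
ft_force: [-0.0, -0.3, -2.9]
opening: 0.0497
```

```bash
python3 go.py .625 .0825 .171 .625 .0825 .06; python3 - <<'E'
from h import *
d=viewer.read_camera("side");X=world(d)
b=d["frame"][90:270,230:430];cv2.imwrite("pics/g4.png",cv2.resize(b,None,fx=3,fy=3,interpolation=2))
E
```

```text
t14.9 [ 0.4394 -0.1488  0.1705] roterr tool rv [-0.0025 -0.0016 -0.    ] F [-0.  -0.3 -2.9] op 0.0497 j [-0.58  0.25  1.77 -0.    1.12 -0.75]
[0.625  0.0825 0.171 ] cm [19.56 22.3  -0.05]
[0.625  0.0825 0.06  ] cm [ 0.   0.  11.1]
```

View pics/g4.png

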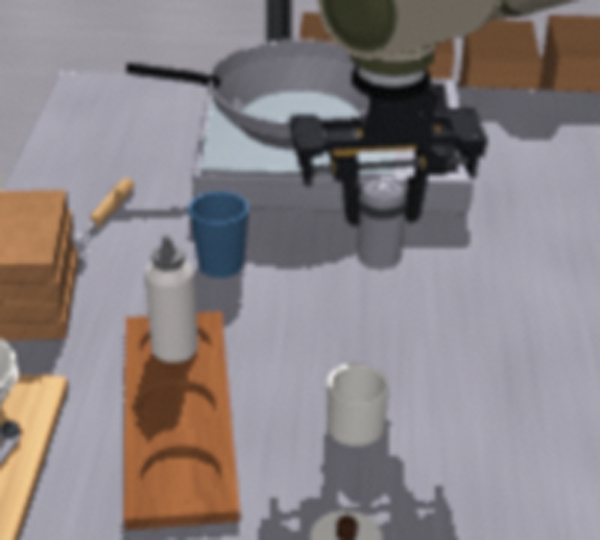

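The bottle stands in its well (crop 172,300) and the shaker is held upright (380,215). I'll carry it to the far well.

Emit:
{"op": "arm_command", "data": {
  "increments": "1.2 1.3 0 0 0 0; 2.5 2.85 0 0 0 0; 2.8 3.2 0 0 0 0; 2.8 3.2 0 0 0 0; 2.8 3.2 0 0 0 0; 2.8 3.2 0 0 0 0; 2.5 2.85 0 0 0 0; 1.36 1.6 0 0 0 0; 0.8 0.9 0 -0.002 -0.002 0; 0 0 0 0 0 0; 0 0 0 0 0 0"
}}

```text
t: 16.35
eef_pos: [0.6246, 0.0819, 0.1698]
ee_rot: [0.643, 0.766, -0.001, -0.001]
ft_force: [0.4, 0.3, -0.8]
opening: 0.0496
```

```bash
python3 go.py .625 .0825 .17 .625 .0825 .06; python3 - <<'E'
from h import *
d=viewer.read_camera("side");X=world(d)
m=(X[...,2]>.11)&(X[...,2]<.15)&(X[...,0]>.56)&(X[...,0]<.7)&(X[...,1]>.0)&(X[...,1]<.16)
P=X[m];print(P.min(0),P.max(0),(P.min(0)+P.max(0))/2)
E
```

```text
t16.4 [0.6246 0.0819 0.1698] roterr tool rv [-0.0016  0.     -0.0006] F [ 0.4  0.3 -0.8] op 0.0496 j [-0.06  0.6   1.25 -0.    1.3  -0.23]
[0.625  0.0825 0.17  ] cm [ 0.05  0.05 -0.02]
[0.625  0.0825 0.06  ] cm [ 0.  0. 11.]
[0.60080913 0.07885895 0.12052506] [0.64780369 0.10633867 0.14995585] [0.62430641 0.09259881 0.13524046]
```

Emit:
{"op": "arm_command", "data": {
  "increments": "0.05 0.05 2 0 0 0; 0 0 3 0 0 0; 0 0 3 0 0 0; 0 0 1.5 0 0 0; 0 0 0.8 0 0 0; 0 0 0.3 0 0 0; 0 0 0.2 0 0 0; 0 0 0.15 0 0 0; 0 0 0.1 0 0 0; 0 0 0 0 0 0; 0 0 0 0 0 0"
}}

```text
t: 17.77
eef_pos: [0.6253, 0.0831, 0.0595]
ee_rot: [0.643, 0.766, -0.0, -0.0]
ft_force: [-0.1, -0.3, -0.9]
opening: 0.0495
```

Emit:
{"op": "arm_command", "data": {
  "increments": "0 0 0.1 0 0 0; 0 0 0 0 0 0; 0 0 0.05 0 0 0; 0 0 0 0 0 0; 0 0 0 0 0 0"
}}

```text
t: 18.4
eef_pos: [0.6254, 0.0831, 0.0582]
ee_rot: [0.643, 0.766, -0.0, -0.0]
ft_force: [-0.7, -0.4, 2.3]
opening: 0.0495
```

Emit:
{"op": "arm_command", "data": {
  "increments": "0 0 0.05 0 0 0; 0 0 0 0 0 0; 0 0 0 0 0 0"
}}

```text
t: 18.77
eef_pos: [0.6254, 0.083, 0.0582]
ee_rot: [0.643, 0.766, -0.0, -0.0]
ft_force: [-2.7, -1.3, 6.5]
opening: 0.0493
```

Emit:
{"op": "arm_command", "data": {
  "increments": "0 0 0 0 0 0; 0 0 0 0 0 0; 0 0 0 0 0 0; 0 0 0 0 0 0; 0 0 0 0 0 0; 0 0 0 0 0 0; 0 0 -1 0 0 0; 0 0 -2.5 0 0 0; 0 0 -4 0 0 0; 0 0 -3 0 0 0; 0 0 -1 0 0 0; 0 0 0 0 0 0",
  "claw": -1
}}

```text
t: 20.27
eef_pos: [0.6254, 0.0831, 0.1725]
ee_rot: [0.643, 0.766, -0.0, -0.0]
ft_force: [0.0, 0.0, -0.7]
opening: 0.0882
```

```bash
python3 go.py .456 -.013 .173 .456 -.013 .024; python3 - <<'E'
from h import *
for n in("top","side"):
  d=viewer.read_camera(n);X=world(d)
  for b in((.56,.7,.03,.16),(.4,.52,-.07,.06)):
    m=(X[...,2]>.03)&(X[...,2]<.1)&(X[...,0]>b[0])&(X[...,0]<b[1])&(X[...,1]>b[2])&(X[...,1]<b[3])
    if m.sum():P=X[m];print(n,P.min(0),P.max(0),(P.min(0)+P.max(0))/2)
E
```

```text
t20.3 [0.6254 0.0831 0.1725] roterr tool rv [-0.0007  0.      0.    ] F [ 0.   0.  -0.7] op 0.0882 j [-0.05  0.6   1.24 -0.    1.3  -0.23]
[ 0.456 -0.013  0.173] cm [ -6.53 -18.35  -0.05]
[ 0.456 -0.013  0.024] cm [ 0.   0.  14.9]
top [ 0.42598608 -0.04225165  0.03071511] [0.48639721 0.01533674 0.06888201] [ 0.45619165 -0.01345745  0.04979856]
side [0.60044666 0.06488116 0.03057623] [0.64923863 0.10851143 0.09997456] [0.62484265 0.0866963  0.0652754 ]
side [ 0.42496273 -0.04433402  0.03016746] [0.48623276 0.01861625 0.06446324] [ 0.45559775 -0.01285888  0.04731535]
```

Emit:
{"op": "arm_command", "data": {
  "increments": "-0.5 -1.4 0 0 0 0; -1.2 -3.4 0 0 0 0; -1.45 -4 0 0 0 0; -1.45 -4 0 0 0 0; -1.2 -3.4 0 0 0 0; -0.73 -2.15 0 0 0 0; 0 0 2 0 0 0; 0 0 3 0 0 0; 0 0 3 0 0 0; 0 0 0 0 0 0; 0 0 0 0 0 0"
}}

```text
t: 21.75
eef_pos: [0.4562, -0.0131, 0.0932]
ee_rot: [0.643, 0.766, -0.0, -0.0]
ft_force: [-0.2, 0.2, -0.6]
opening: 0.0879
```

```bash
python3 go.py .456 -.013 .092 .456 -.013 .022
```

```text
t21.8 [ 0.4562 -0.0131  0.0932] roterr tool rv [-0.0006  0.0002 -0.    ] F [-0.2  0.2 -0.6] op 0.0879 j [-0.29  0.35  1.88 -0.    0.92 -0.46]
[ 0.456 -0.013  0.092] cm [ 0.02 -0.02  0.12]
[ 0.456 -0.013  0.022] cm [0. 0. 7.]
```

Emit:
{"op": "arm_command", "data": {
  "increments": "0 0 2.5 0 0 0; 0 0 2.5 0 0 0; 0 0 1.4 0 0 0; 0 0 0.7 0 0 0; 0 0 0 0 0 0; 0 0 0 0 0 0"
}}

```text
t: 22.5
eef_pos: [0.4563, -0.0132, 0.0223]
ee_rot: [0.643, 0.766, -0.0, 0.0]
ft_force: [1.1, -0.4, -1.0]
opening: 0.0879
```

Emit:
{"op": "arm_command", "data": {
  "increments": "0 0 0 0 0 0; 0 0 0 0 0 0; 0 0 0 0 0 0; 0 0 0 0 0 0; 0 0 0 0 0 0; 0 0 0 0 0 0; 0 0 0 0 0 0",
  "claw": 1,
  "newtons": 30
}}

```text
t: 23.38
eef_pos: [0.4559, -0.0131, 0.0217]
ee_rot: [0.643, 0.766, -0.0, -0.0]
ft_force: [-1.4, 0.5, 5.3]
opening: 0.0615
```

Emit:
{"op": "arm_command", "data": {
  "increments": "0 0 -1 0 0 0; 0 0 -2 0 0 0; 0 0 -3 0 0 0; 0 0 -3 0 0 0; 0 0 -2 0 0 0; 0 0 -1 0 0 0; 0 0 0 0 0 0"
}}

```text
t: 24.25
eef_pos: [0.456, -0.013, 0.1418]
ee_rot: [0.643, 0.766, -0.0, -0.0]
ft_force: [-0.6, 0.0, -3.0]
opening: 0.0616
```

```bash
python3 go.py .6425 -.016 .142 .6425 -.016 .031; python3 - <<'E'
from h import *
d=viewer.read_camera("side");X=world(d)
b=d["frame"][90:270,230:430];cv2.imwrite("pics/g5.png",cv2.resize(b,None,fx=3,fy=3,interpolation=2))
E
```

```text
t24.2 [ 0.456  -0.013   0.1418] roterr tool rv [-0.0006  0.0002  0.0001] F [-0.6  0.  -3. ] op 0.0616 j [-0.29  0.27  1.83 -0.    1.04 -0.46]
[ 0.6425 -0.016   0.142 ] cm [-3.53 18.32 -0.02]
[ 0.6425 -0.016   0.031 ] cm [ 0.   0.  11.1]
```

View pics/g5.png

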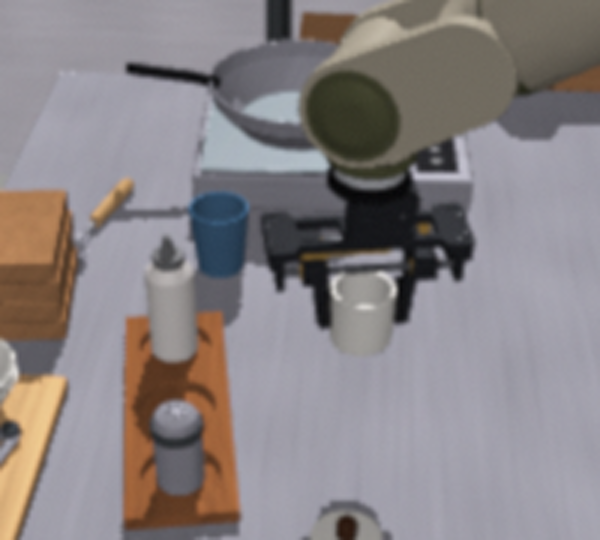

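Bottle and shaker stand in the end wells, and the jar is held upright at crop (362,310). I'll move it to the middle well.

Emit:
{"op": "arm_command", "data": {
  "increments": "-0.3 1.5 0 0 0 0; -0.6 3.2 0 0 0 0; -0.7 3.6 0 0 0 0; -0.7 3.6 0 0 0 0; -0.7 3.4 0 0 0 0; -0.43 2.1 0 0 0 0; -0.1 0.92 0 0 0 0; 0 0 0 0 0 0; 0 0 0 0 0 0"
}}

```text
t: 25.42
eef_pos: [0.6419, -0.0159, 0.1413]
ee_rot: [0.643, 0.766, -0.001, -0.001]
ft_force: [0.2, 0.5, -1.9]
opening: 0.0618
```

```bash
python3 go.py .6425 -.016 .142 .6425 -.016 .031
```

```text
t25.4 [ 0.6419 -0.0159  0.1413] roterr tool rv [-0.0017 -0.0003 -0.    ] F [ 0.2  0.5 -1.9] op 0.0618 j [-0.21  0.65  1.24 -0.    1.26 -0.38]
[ 0.6425 -0.016   0.142 ] cm [-0.02  0.06 -0.07]
[ 0.6425 -0.016   0.031 ] cm [ 0.   0.  11.1]
```

Emit:
{"op": "arm_command", "data": {
  "increments": "0 0.06 2 0 0 0; 0 0 3 0 0 0; 0 0 3 0 0 0; 0 0 1.5 0 0 0; 0 0 0.8 0 0 0; 0 0 0.3 0 0 0; 0 0 0.2 0 0 0; 0 0 0.1 0 0 0; 0 0 0.1 0 0 0; 0 0 0 0 0 0; 0 0 0 0 0 0"
}}

```text
t: 26.8
eef_pos: [0.6431, -0.016, 0.0315]
ee_rot: [0.643, 0.766, -0.0, -0.0]
ft_force: [0.4, -0.7, -2.9]
opening: 0.0615
```

Emit:
{"op": "arm_command", "data": {
  "increments": "0 0 0.1 0 0 0; 0 0 0 0 0 0; 0 0 0 0 0 0"
}}

```text
t: 27.18
eef_pos: [0.643, -0.0159, 0.0305]
ee_rot: [0.643, 0.766, -0.0, -0.0]
ft_force: [-0.1, 0.1, -1.1]
opening: 0.0613
```

Emit:
{"op": "arm_command", "data": {
  "increments": "0 0 0.1 0 0 0; 0 0 0 0 0 0; 0 0 0 0 0 0"
}}

```text
t: 27.55
eef_pos: [0.6431, -0.0159, 0.0298]
ee_rot: [0.643, 0.766, -0.0, -0.0]
ft_force: [-1.3, -0.3, 3.0]
opening: 0.0619
```

Emit:
{"op": "arm_command", "data": {
  "increments": "0 0 0.05 0 0 0; 0 0 0 0 0 0"
}}

```text
t: 27.8
eef_pos: [0.6431, -0.0159, 0.0298]
ee_rot: [0.643, 0.766, -0.0, -0.0]
ft_force: [-3.9, 0.5, 7.0]
opening: 0.0614
```

Emit:
{"op": "arm_command", "data": {
  "increments": "0 0 0 0 0 0; 0 0 0 0 0 0; 0 0 0 0 0 0; 0 0 0 0 0 0; 0 0 0 0 0 0; 0 0 -1 0 0 0; 0 0 -2.5 0 0 0; 0 0 -4 0 0 0; 0 0 -3 0 0 0; 0 0 -2 0 0 0; 0 0 0 0 0 0",
  "claw": -1
}}

```text
t: 29.18
eef_pos: [0.6438, -0.016, 0.1559]
ee_rot: [0.643, 0.766, 0.0, 0.001]
ft_force: [0.2, -0.1, 0.0]
opening: 0.0881
```

```bash
python3 go.py .461 .15 .155 .461 .15 .016; python3 - <<'E'
from h import *
for n in("top","side"):
  d=viewer.read_camera(n);X=world(d)
  for nm,zl,b in(("jar",.045,(.58,.71,-.068,.035)),("knob",.02,(.43,.5,.11,.19)),("lid",.006,(.42,.5,.11,.19))):
    m=(X[...,2]>zl)&(X[...,2]<.1)&(X[...,0]>b[0])&(X[...,0]<b[1])&(X[...,1]>b[2])&(X[...,1]<b[3])
    if m.sum():P=X[m];print(n,nm,P.min(0).round(4),P.max(0).round(4),((P.min(0)+P.max(0))/2).round(4))
b=d["frame"][150:300,240:420];cv2.imwrite("pics/g6.png",cv2.resize(b,None,fx=4,fy=4,interpolation=2))
E
```

```text
t29.2 [ 0.6438 -0.016   0.1559] roterr tool rv [0.0024 0.0013 0.    ] F [ 0.2 -0.1  0. ] op 0.0881 j [-0.21  0.64  1.22 -0.    1.28 -0.38]
[0.461 0.15  0.155] cm [ 19.52 -15.12   0.09]
[0.461 0.15  0.016] cm [ 0.   0.  13.9]
top knob [0.4356 0.1251 0.0201] [0.491  0.1762 0.0429] [0.4633 0.1506 0.0315]
top lid [0.4216 0.1178 0.006 ] [0.4998 0.1892 0.0429] [0.4607 0.1535 0.0245]
side jar [ 0.6117 -0.0488  0.0455] [0.6729 0.0162 0.0723] [ 0.6423 -0.0163  0.0589]
side knob [0.4525 0.1422 0.0202] [0.4697 0.1604 0.0387] [0.4611 0.1513 0.0294]
side lid [0.4273 0.113  0.0062] [0.4942 0.1835 0.0387] [0.4607 0.1483 0.0225]
```

View pics/g6.png

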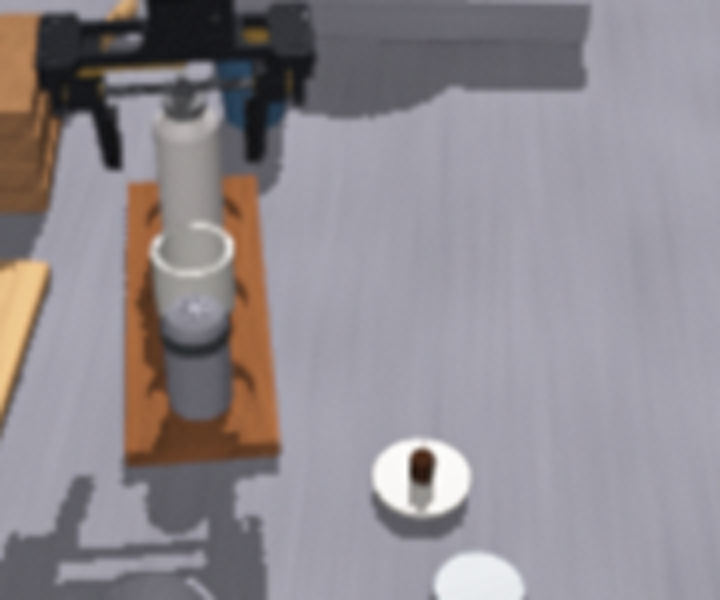

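Bottle, jar and shaker stand in line in their wells. The lid knob is at crop (422,465), giving about (0.461, 0.150). Now for the lid.

Emit:
{"op": "arm_command", "data": {
  "increments": "0.8 -0.6 0 -0.002 -0.001 0; 2.2 -1.7 0 0 0 0; 3.2 -2.5 0 0 0 0; 3.4 -2.62 0 0 0 0; 3.4 -2.62 0 0 0 0; 3.2 -2.5 0 0 0 0; 2.2 -1.7 0 0 0 0; 1.12 -0.88 0 0 0 0; 0 0 4 0 0 0; 0 0 4 0 0 0; 0 0 0 0 0 0; 0 0 0 0 0 0"
}}

```text
t: 30.78
eef_pos: [0.4612, 0.15, 0.0748]
ee_rot: [0.643, 0.766, 0.001, 0.001]
ft_force: [0.6, 0.5, 0.7]
opening: 0.0881
```

```bash
python3 go.py .461 .1505 .075 .461 .1505 .0165
```

```text
t30.8 [0.4612 0.15   0.0748] roterr tool rv [ 0.0025  0.0011 -0.0003] F [0.6 0.5 0.7] op 0.0881 j [ 0.07  0.43  1.81 -0.    0.9  -0.1 ]
[0.461  0.1505 0.075 ] cm [ 0.05 -0.01 -0.02]
[0.461  0.1505 0.0165] cm [0.   0.   5.85]
```

Emit:
{"op": "arm_command", "data": {
  "increments": "0.05 0 2 0.002 0.001 0; 0 0 2 0 0 0; 0 0 1.2 0 0 0; 0 0 0.6 0 0 0; 0 0 0 0 0 0; 0 0 0 0 0 0"
}}

```text
t: 31.52
eef_pos: [0.4607, 0.1505, 0.0162]
ee_rot: [0.643, 0.766, -0.0, 0.0]
ft_force: [0.9, -0.0, -0.2]
opening: 0.0882
```

Emit:
{"op": "arm_command", "data": {
  "increments": "0 0 0 0 0 0; 0 0 0 0 0 0; 0 0 0 0 0 0; 0 0 0 0 0 0; 0 0 0 0 0 0; 0 0 0 0 0 0; 0 0 0 0 0 0; 0 0 0 0 0 0; 0 0 0 0 0 0; 0 0 0 0 0 0",
  "claw": 1,
  "newtons": 20
}}

```text
t: 32.78
eef_pos: [0.4603, 0.1505, 0.0156]
ee_rot: [0.643, 0.766, -0.0, -0.0]
ft_force: [0.2, -0.2, 0.5]
opening: 0.0195
```

Emit:
{"op": "arm_command", "data": {
  "increments": "0 0 -1 0 0 0; 0 0 -2 0 0 0; 0 0 -3 0 0 0; 0 0 -3 0 0 0; 0 0 -2 0 0 0; 0 0 -1 0 0 0; 0 0 0 0 0 0"
}}

```text
t: 33.65
eef_pos: [0.4605, 0.1505, 0.1359]
ee_rot: [0.643, 0.766, -0.0, -0.0]
ft_force: [-0.4, -0.1, -1.5]
opening: 0.0197
```

```bash
python3 go.py .6424 -.0163 .1285; python3 - <<'E'
from h import *
for n in("top","side"):
  d=viewer.read_camera(n);X=world(d)
  m=(X[...,2]>.105)&(X[...,2]<.142)&(X[...,0]>.4)&(X[...,0]<.52)&(X[...,1]>.09)&(X[...,1]<.21)
  P=X[m];print(n,P.min(0).round(4),P.max(0).round(4),((P.min(0)+P.max(0))/2).round(4))
b=d["frame"][200:330,250:430];cv2.imwrite("pics/g7.png",cv2.resize(b,None,fx=4,fy=4,interpolation=2))
E
```

```text
t33.6 [0.4605 0.1505 0.1359] roterr tool rv [-0.0003  0.0001 -0.    ] F [-0.4 -0.1 -1.5] op 0.0197 j [ 0.07  0.34  1.76 -0.    1.05 -0.1 ]
[ 0.6424 -0.0163  0.1285] cm [-19.59  15.01   0.74]Traceback (most recent call last):
  File "<stdin>", line 5, in <module>
    return umr_minimum(a, axis, None, out, keepdims, initial, where)
ValueError: zero-size array to reduction operation minimum which has no identity
```

```bash
python3 - <<'E'
from h import *
d=viewer.read_camera("side");X=world(d)
m=(X[...,2]>.11)&(X[...,2]<.137)&(X[...,0]>.4)&(X[...,0]<.52)&(X[...,1]>.09)&(X[...,1]<.21)&(cv2.cvtColor(d["frame"],6)>150)
P=X[m];print(P.min(0).round(4),P.max(0).round(4),((P.min(0)+P.max(0))/2).round(4))
b=d["frame"][180:330,250:430];cv2.imwrite("pics/g7.png",cv2.resize(b,None,fx=4,fy=4,interpolation=2))
E
```

```text
[0.4287 0.1182 0.1269] [0.4934 0.184  0.1361] [0.461  0.1511 0.1315]
```

View pics/g7.png

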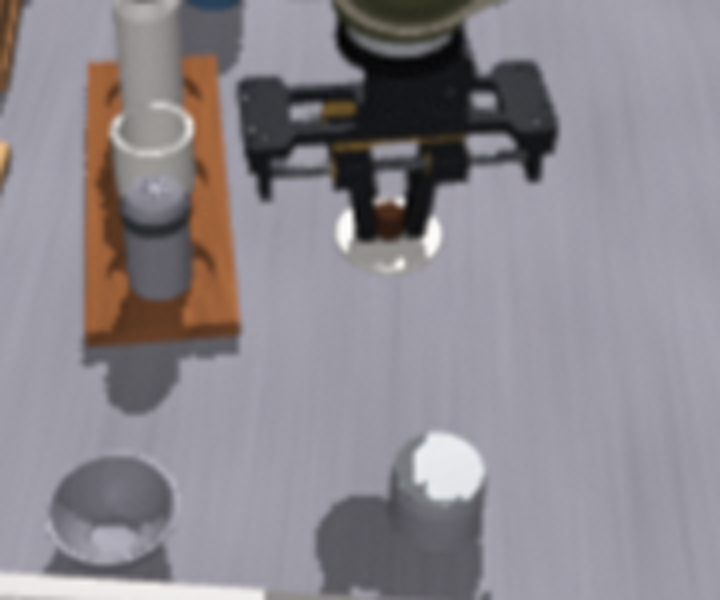

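The lid is held level by the knob, with the disc centred at about (0.461, 0.151), within 1 mm of the TCP. I'll move over the jar.

Emit:
{"op": "arm_command", "data": {
  "increments": "-0.8 0.6 0 0 0 0; -2.2 1.7 0 0 0 0; -3.2 2.5 0 0 0 0; -3.4 2.6 0 0 0 0; -3.4 2.6 0 0 0 0; -3.2 2.5 0 0 0 0; -2.2 1.7 0 0 0 0; -1.22 0.87 0 0 0 0; 0 0 0 0 0 0; 0 0 0 0 0 0"
}}

```text
t: 35.0
eef_pos: [0.6425, -0.0163, 0.135]
ee_rot: [0.643, 0.766, -0.001, -0.001]
ft_force: [-0.2, 0.1, -1.1]
opening: 0.0195
```

```bash
python3 go.py .643 -.0165 .136 .643 -.0165 .083; python3 - <<'E'
from h import *
d=viewer.read_camera("side");X=world(d);g=cv2.cvtColor(d["frame"],6)
for lo,hi in((.11,.137),(.045,.08)):
  m=(X[...,2]>lo)&(X[...,2]<hi)&(X[...,0]>.59)&(X[...,0]<.7)&(X[...,1]>-.075)&(X[...,1]<.035)&(g>150)
  P=X[m];print(len(P),P.min(0).round(4),P.max(0).round(4),((P.min(0)+P.max(0))/2).round(4))
E
```

```text
t35.0 [ 0.6425 -0.0163  0.135 ] roterr tool rv [-0.0019 -0.0004  0.0002] F [-0.2  0.1 -1.1] op 0.0195 j [-0.21  0.66  1.24 -0.    1.24 -0.38]
[ 0.643  -0.0165  0.136 ] cm [-0.03  0.05 -0.1 ]
[ 0.643  -0.0165  0.083 ] cm [0.  0.  5.3]
85 [ 0.6092 -0.0386  0.1294] [0.6748 0.0185 0.1365] [ 0.642  -0.0101  0.1329]
149 [ 0.6132 -0.0491  0.045 ] [0.6732 0.0176 0.0744] [ 0.6432 -0.0157  0.0597]
```

Emit:
{"op": "arm_command", "data": {
  "increments": "0 0 1.5 0 0 0; 0 0 2 0 0 0; 0 0 1 0 0 0; 0 0 0.4 0 0 0; 0 0 0 0 0 0; 0 0 0 0 0 0"
}}

```text
t: 35.8
eef_pos: [0.6432, -0.0166, 0.0871]
ee_rot: [0.643, 0.766, -0.0, 0.0]
ft_force: [0.5, 0.7, -1.0]
opening: 0.0196
```

```bash
python3 go.py .643 -.0165 .0766; python3 - <<'E'
from h import *
d=viewer.read_camera("side")
b=d["frame"][150:270,240:400];cv2.imwrite("pics/g8.png",cv2.resize(b,None,fx=5,fy=5,interpolation=2))
E
```

```text
t35.8 [ 0.6432 -0.0166  0.0871] roterr tool rv [0.     0.0004 0.    ] F [ 0.5  0.7 -1. ] op 0.0196 j [-0.21  0.71  1.28 -0.    1.15 -0.38]
[ 0.643  -0.0165  0.0766] cm [ 0.01 -0.02  1.05]
```

View pics/g8.png

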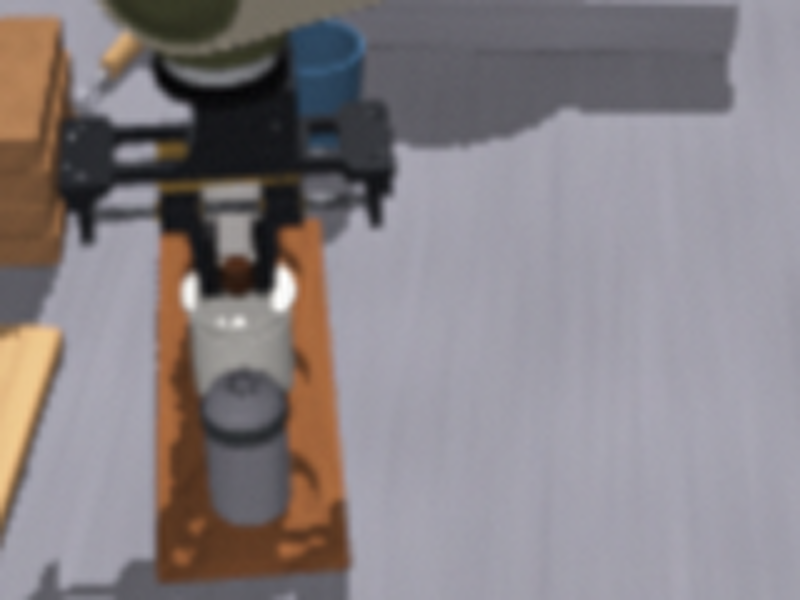

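The lid sits centrally just above the jar mouth (crop 238,290). I'll lower it in small steps and watch the force.

Emit:
{"op": "arm_command", "data": {
  "increments": "0 0 0.2 0 0 0; 0 0 0.2 0 0 0; 0 0 0.1 0 0 0; 0 0 0 0 0 0"
}}

```text
t: 36.35
eef_pos: [0.6428, -0.0165, 0.0813]
ee_rot: [0.643, 0.766, -0.0, -0.0]
ft_force: [-0.0, 0.4, -1.2]
opening: 0.0192
```

Emit:
{"op": "arm_command", "data": {
  "increments": "0 0 0.2 0 0 0; 0 0 0.15 0 0 0; 0 0 0 0 0 0; 0 0 0 0 0 0"
}}

```text
t: 36.85
eef_pos: [0.6429, -0.0166, 0.078]
ee_rot: [0.643, 0.766, -0.0, -0.0]
ft_force: [-0.5, -0.0, -1.4]
opening: 0.0195
```

Well below rim contact height (0.0836) with no force, so the plug is in the mouth.

Emit:
{"op": "arm_command", "data": {
  "increments": "0 0 0.1 0 0 0; 0 0 0 0 0 0; 0 0 0.05 0 0 0; 0 0 0 0 0 0; 0 0 0 0 0 0"
}}

```text
t: 37.48
eef_pos: [0.6429, -0.0166, 0.0766]
ee_rot: [0.643, 0.766, -0.0, -0.0]
ft_force: [-0.1, 0.2, 1.2]
opening: 0.0194
```

Emit:
{"op": "arm_command", "data": {
  "increments": "0 0 0.05 0 0 0; 0 0 0 0 0 0; 0 0 0 0 0 0"
}}

```text
t: 37.85
eef_pos: [0.643, -0.0166, 0.0766]
ee_rot: [0.643, 0.766, -0.0, -0.0]
ft_force: [-2.8, 0.2, 6.3]
opening: 0.0194
```

Emit:
{"op": "arm_command", "data": {
  "increments": "0 0 0 0 0 0; 0 0 0 0 0 0; 0 0 0 0 0 0; 0 0 0 0 0 0; 0 0 0 0 0 0; 0 0 -1 0 0 0; 0 0 -2.5 0 0 0; 0 0 -4 0 0 0; 0 0 -4 0 0 0; 0 0 -2 0 0 0; 0 0 0 0 0 0",
  "claw": -1
}}

```text
t: 39.22
eef_pos: [0.6435, -0.0166, 0.213]
ee_rot: [0.643, 0.766, 0.0, 0.001]
ft_force: [0.4, -0.5, -0.7]
opening: 0.0881
```

Emit:
{"op": "arm_command", "data": {
  "increments": "0 -2 0 0 0 0; 0 -4 0 0 0 0; 0 -4 0 0 0 0; 0 -4 0 0 0 0; 0 -4 0 0 0 0; 0 -4 0 0 0 0; 0 -2 0 0 0 0; 0 0 0 0 0 0"
}}

```text
t: 40.22
eef_pos: [0.4059, -0.0582, 0.2108]
ee_rot: [0.643, 0.766, -0.0, -0.001]
ft_force: [-0.8, -0.2, -0.6]
opening: 0.0882
```

```bash
python3 go.py; python3 - <<'E'
from h import *
o=[]
for n in("top","side"):
  d=viewer.read_camera(n);X=world(d);np.savez(n+"9.npz",**d)
  for nm,zl,b in(("mug",.02,(.57,.7,-.34,-.2)),("tin",.02,(.37,.47,.22,.33)),("bottle",.025,(.58,.74,-.17,-.07)),("shaker",.025,(.55,.7,.045,.14)),("jar+lid",.03,(.58,.7,-.064,.03)),("knob",.0785,(.62,.67,-.04,.01)),("bowl",.02,(.57,.68,.23,.34))):
    m=(X[...,2]>zl)&(X[...,2]<.17)&(X[...,0]>b[0])&(X[...,0]<b[1])&(X[...,1]>b[2])&(X[...,1]<b[3])
    if m.sum():P=X[m];print(n,nm,P.max(0)[2].round(4),((P.min(0)+P.max(0))/2).round(4)[:2])
  r=(slice(140,260),slice(220,440)) if n=="top" else (slice(130,330),slice(240,420))
  cv2.imwrite(f"pics/f{n}.png",cv2.resize(d["frame"][r],None,fx=3,fy=3,interpolation=2))
E
```

```text
t40.2 [ 0.4059 -0.0582  0.2108] roterr tool rv [-0.0015 -0.0004 -0.0011] F [-0.8 -0.2 -0.6] op 0.0882 j [-0.43  0.08  1.86 -0.    1.2  -0.6 ]
top mug 0.0969 [ 0.6307 -0.2896]
top tin 0.0624 [0.4219 0.2708]
top bottle 0.16 [ 0.6597 -0.1131]
top shaker 0.1069 [0.631  0.0941]
top jar+lid 0.104 [ 0.6437 -0.0243]
top knob 0.104 [ 0.6424 -0.0162]
top bowl 0.0474 [0.6242 0.3008]
side mug 0.0903 [ 0.6298 -0.2897]
side tin 0.0555 [0.4214 0.2718]
side bottle 0.1612 [ 0.6597 -0.1111]
side shaker 0.1022 [0.6244 0.0861]
side jar+lid 0.0997 [ 0.6434 -0.0161]
side knob 0.0997 [ 0.6391 -0.0166]
side bowl 0.0393 [0.6229 0.3007]
```

View pics/fside.png

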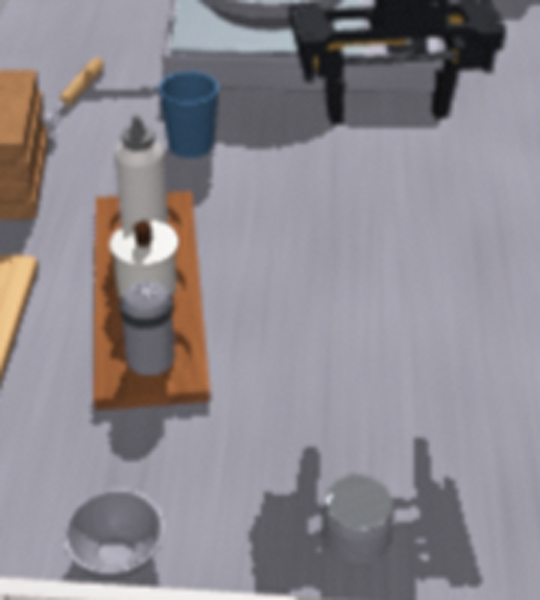

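View pics/ftop.png

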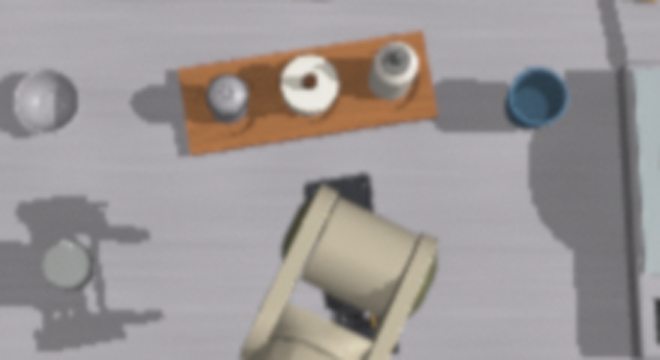

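Both views show the bottle, lidded jar and shaker upright and centred in their wells. The knob-top height matches a seated lid (0.095 m after taking off the depth bias), and the cup and tin haven't moved. Handing in.

```bash
python3 -c "
from rig import arm;print(arm.finish_job())"
```

```text
the job is handed in; nothing more can be done
None
```

The stand is set up and the job was handed in at about 40 s. I placed the bottle in the hob-end well, the shaker in the far well, and the jar in the middle well. The lid went on last.

- **Placement:** the last pictures and depth readings from both cameras show all three standing upright in their wells. Each was released only after the force showed contact within about 1 mm of the expected height.
- **Lid:** it is seated level, with the top of the knob at about 0.095 m, as expected for a seated lid.
- **Cup and tin:** both are within about 1 mm of where they started.
- **Forces:** the readings at the end of each move never passed about 8 N.
- **Disagreement:** raw depth heights read about 5–8 mm high compared with the known object sizes. I corrected for this, and the contact heights agreed with the result. No check failed.

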